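# Re-zero a hand coffee grinder by feel, set it four clicks open and refit its cup

### The arm

A 6-joint arm with a two-finger parallel gripper is mounted at the origin on a cart in front of the work surface, level with it; the furniture and walls round the work are solid. World frame = base frame: x ahead of the robot, y to its left, z up, the work surface at z = 0. Lengths are in m, angles in rad, forces in N, time in s.
With the tool pointing down it reaches from about 0.425 to 1.125 m from the base axis. Payload 14.9 kg.
Tool frame: the origin (TCP) lies on the centre line of the jaws, within the pads' length; the fingertips stand 19 mm ahead of it and the grasp point (between the pads) is the TCP; z points along the fingers, y is the line along which they close (so a half turn about z gives the same grasp; the last joint's range is limited). The gripper opens to 91 mm and grips with 3 to 60 N. Pads are 32 mm wide; open, the fingers measure 118 mm over their backs; the gripper's body (76 mm by 178 mm) begins 60 mm behind the grasp point.
Start: joints at [1.265, 0.379, 1.734, -0, 1.028, -0.033], TCP at [0.189, 0.674, 0.212] pointing down, gripper open.
Joint ranges: [-2.77, 2.77], [-0.74, 2.19], [0, 2.66], [-1.06, 4.2], [0.31, 2.87], [-3.08, 3.08]. Speed limits (rad/s): [1.89, 1.89, 2.39, 3.14, 3.14, 3.14].

### API

Orientations are given as a unit quaternion [w, x, y, z].
In Python, from plant import env gives the robot as it stands.
- The arm moves only by the tool servo_tool, never from a script. Its argument "motion" is a list of rows, each an object with "linear": the shift along the tool's x, y, z in mm, a list of three; "turn": the turn, a rotation vector about the tool's x, y, z in degrees, a list of three; "grip": the opening, from 0 (shut) to 1 (fully open). In form: [{"linear": [x, y, z], "turn": [rx, ry, rz], "grip": grip}, ...]. A call has 1 to 20 rows; each row shifts and turns the commanded pose from where the row before left it, along the tool's axes as they then stand; what a row does not reach is not made up. A row lasts 1/8 s, in which the tool goes at most 62.5 mm and 10.7 degrees, less where a joint would pass 70% of its speed; a pose out of reach is approached as far as the arm can. A call with a gripper value outside its range is refused whole. The fingers move at their own pace and stop on an object; "grip_force" is the grip in N (left out, the last holds). Time passes only in rows, so rows that do not move let the fingers close. It gives the time, the measured TCP pose, the force, the opening and the grip force at its end, in the units of the state.
- env.read_state(): the state, without advancing time (a new reading comes with each control period).
- env.read_camera(name): name is "scene" or "side" or "wrist"; returns (picture, depth): 400x640x3 uint8, red, green, blue; 400x640 float32, m along the optical axis (not along the pixel's ray), 0 where there is no reading.
- env.camera_params(name): a dict with "intrinsics" (3x3 intrinsics, pixels), "dist_coeffs" ([k1, k2, p1, p2, k3] as OpenCV has them; the pictures are not rectified), "R" (3x3) and "t" (3): a world point X has camera coordinates R X + t. Camera axes: x right, y down, z forward; pixel columns grow to the right and rows downward; lengths in m; the calibration is good to about 2 mm. A picture is of the moment at which its call begins: read the wrist's pose just before it. camera_params takes no time and is no camera call; for the wrist camera it gives the pose at the moment of the call.
- env.finish_job(): hands the job in; it is judged then, once.
Trained networks look in the newest picture that a camera, given by its name, has taken for a name from the list of things; names that differ only in an ending like _2 or _b are one class to them, and where a whole thing is asked for, a point or a joint stands for the part that bears it (a point fixed in the world has none). Each returns a list of dicts, best first, with "score" (0 to 1); they miss things now and then, are a little off and sometimes report something else, mostly with a low value. They report only what shows in the picture. A call takes as long as a camera call. They do not tell look-alikes from the thing itself.
- env.recognise(camera, thing): "centre" ([column, row] in pixels, amid what is visible of it).
- env.regions_of(camera, thing): "region" (400x640 bool, what is visible of it) and "centre" ([column, row] in pixels, amid what is visible of it).
The state is a dict: "t": time; "joint_pos": joint angles; "joint_velocities": joint speeds; "tau": joint torques, N m; "tcp_pos": TCP position; "tcp_rot": TCP orientation; "wrist_force": force on the tool from outside, world axes, zero at the start; "torque": the same for the moment, N m; "opening": finger opening in m; "grip_force": force on a finger pad.
Only numpy, scipy, OpenCV 4.12 (cv2) and the standard library are available. Lean on these libraries where they do the work, as an engineer would, in place of code of your own. Each camera call takes 0.05 s, during which the arm holds its last target. There are 200 camera calls.

### The job

The hand coffee grinder stands head-down in its wooden holder with the catch cup off, and its setting has been lost. Turn the adjusting dial clockwise (seen from above), gently, until the burrs meet and it comes to a stop - feel for the stop and do not force it - then back it off anticlockwise by exactly four clicks and let go of it resting in that click. Then put the catch cup back over the dial, mouth down, and press it fully home on the grinder's shoulder, without slamming it and without disturbing the other things about.

Things in the scene. Friction and masses are not known exactly. Their poses are not given: they have to be found in the camera images.
- grinder: hand coffee grinder, fixed head-down in a wooden holder (112 x 112 mm, 37 mm high). Origin: on its axis at the worktop; z up along the axis. Above the holder its silver round body, 56 mm in diameter, with a fluted band, rises to a flat shoulder at z = 110 mm; on that stand the bare metal spigot and the adjusting dial.
- shoulder (a point): point on the grinder's axis at the height of its shoulder, where the cup's mouth rests when home. The spigot above it is 48.4 mm in diameter and 15 mm high, its top edge bevelled (1.7 mm wide, 4 mm high); a rubber sealing ring round it, 7 mm above the shoulder, holds the cup up some 8 mm short of home and drags with about 4 N from there on.
- dial: adjusting dial. Origin: on the axis at the top of the spigot (125 mm above the worktop); z up; x along its finger bar toward the white line. Knurled disc 36 mm in diameter, z = 8 to 13 mm; on it the dark steel finger bar, 36 mm long (x), 12 mm thick (y), z = 13 to 29 mm, to be pinched across its thickness. Seen from above, clockwise closes the burrs, anticlockwise opens them.
- dial_bar (a point): middle of the finger bar, 21 mm above the dial's origin, on the axis. A spring ball gives 18 clicks a turn (20 degrees each); passing one takes about 0.1 N m, and let go between two the dial snaps to the nearer one. It starts 1 to 3 clicks open. From the stop to four clicks is 80 degrees, so both turns can be made in one grasp.
- burr (a joint): how far the inner burr, hidden in the spigot, stands open (m): 0 at the stop, which is itself a click position; 0.0001 more for each click anticlockwise; negative if forced. Readings are too coarse to tell clicks. The stop's angle is not marked and differs each time; there the torque jumps to 0.15 N m and rises 3 N m per rad: 0.2 N m held is the stop, past 0.5 N m (8 degrees beyond) the burrs jam.
- cup: catch cup, silver, two thin dark rings near its mouth and a dark disc on its closed end, 110 g; stands mouth down on the worktop. Origin: centre of its mouth, z toward the closed end. 56 mm outer diameter, 52 mm high; inside 50 mm in diameter, 49 mm deep. A push of 8 to 15 N seats it; more than 30 N is a slam.
- crank: the grinder's crank, laid aside: a flat steel arm 115 mm long with a dark wooden knob, 47 mm high. Origin: middle of the arm, on the worktop. Leave alone.
- stopper: chrome wine stopper with a black grip, 36 x 36 x 65 mm, behind the work. Leave alone.
- coaster: round glass coaster with a silver rim, 85 mm in diameter, 8 mm thick, at the right front. Leave alone.
- jigger: metal double measure, 45 mm in diameter, 80 mm high, on the coaster. Leave alone.
Mind the look-alikes: they are no part of the job. Leave any blue, green or red look-alike of the cup alone.

How it is judged:
On the way, in this order (a step that is already met when the one before it is completed fails the run):
1. the dial is turned clockwise until the burrs meet (within a fifth of a click of the stop) (value of joint burr below 2e-05 m), for 0.1 s.
2. the dial is backed off four clicks and let go there (value of joint burr between 0.00037 and 0.00043 m and contact force between the fingers and dial below 0.2 N and velocity of joint burr below 2e-05 m/s), for 0.3 s.
At the end, for the whole second after the job is handed in: the dial rests in the fourth click from the stop (burr open 0.37 to 0.43 mm, within 0.3 of a click), and the cup stands still and upright on the grinder, mouth within 2 mm of the shoulder and within 2.5 mm of its axis, let go (value of joint burr between 0.00037 and 0.00043 m and z of cup in the frame of grinder between 0.108 and 0.112 m and horizontal distance between cup and grinder below 0.0025 m and angle between cup's own z axis and vertical below 0.05 rad and linear speed of cup below 0.01 m/s and contact force between the fingers and cup below 0.2 N); the robot touches nothing.
It fails at once if the dial is forced past the stop (more than 0.4 of a click: burrs jammed) (value of joint burr below -4e-05 m).
It fails at once if the cup is slammed or pressed on the grinder too hard (contact forces adding up to more than 70 N, a push of some 30 N) (contact force between cup and grinder above 70 N).
It fails at once if one of the other things is shifted by more than 15 mm (distance of any of crank, jigger, coaster, stopper from where it was at the start of the episode above 0.015 m).
It also fails if it takes over 61 s, if anything falls off the work surface, if the arm or the gripper's body presses on something with over 40 N, if the wrist force passes 120 N, or if a joint passes its speed limit or range.

## Working session

There is one attempt and no reset: what is moved stays moved. The work goes in short steps, Python scripts to look and compute and a tool call to move; the robot and the scene stay as the last step left them, time stands still between calls to the robot, and variables do not carry over. Pictures are saved under pics/ and viewed, at most 10 in all, crops included, and the job is handed in when it is done.

Besides the shell and the picture viewer there is one more tool, called after ">>>" by a JSON object that holds its "fn" and its "kwargs". servo_tool: Moves the arm, as the interface text tells. Its arguments: {"type":"object","properties":{"motion":{"type":"array"},"grip_force":{"type":"number"}},"required":["motion"]}

```bash
ls; mkdir -p pics
cat > h.py <<'E'
import numpy as np,cv2
from plant import env
def save(n,f):
    p,d=env.read_camera(n); cv2.imwrite(f'pics/{f}.png',p[:,:,::-1]); return p,d
def ray(P,uv):
    K=np.array(P['intrinsics'],float);D=np.array(P['dist_coeffs'],float)
    n=cv2.undistortPoints(np.array(uv,float).reshape(-1,1,2),K,D)[:,0]
    R=np.array(P['R']);t=np.array(P['t']).ravel()
    d=np.c_[n,np.ones(len(n))]@R
    return -R.T@t,d
def atz(P,uv,z):
    c,d=ray(P,uv); return c+d*((z-c[2])/d[:,2])[:,None]
def pts(P,depth,mask):
    v,u=np.nonzero(mask&(depth>0)); c,d=ray(P,np.c_[u,v]); return c+d*depth[v,u][:,None]
def proj(P,X):
    R=np.array(P['R']);return cv2.projectPoints(np.array(X,float).reshape(-1,1,3),cv2.Rodrigues(R)[0],np.array(P['t'],float),np.array(P['intrinsics'],float),np.array(P['dist_coeffs'],float))[0][:,0]
E
python3 - <<'E'
from h import *
np.set_printoptions(precision=4,suppress=True)
s=env.read_state();print(s)
for c in ('scene','side'):
    p,d=save(c,c+'0');P=env.camera_params(c);print(c,ray(P,[[320,200]]))
    for th in ('grinder','dial','cup','crank','stopper','jigger'):
        for r in env.regions_of(c,th)[:3]:
            q=pts(P,d,r['region'])
            print(th,round(r['score'],2),np.round(r['centre']),len(q),np.median(q,0) if len(q) else '',np.percentile(q,[2,98],axis=0).ravel() if len(q) else '')
a=cv2.imread('pics/scene0.png');b=cv2.imread('pics/side0.png')
cv2.imwrite('pics/a.png',cv2.resize(np.vstack([a,b]),(480*2//1*5//6,600)) if 0 else np.hstack([cv2.resize(a,(400,250)),cv2.resize(b,(400,250))]))
E
```

```text
pics
{'t': 0.0, 'joint_pos': array([ 1.2647,  0.3794,  1.7348,  0.    ,  1.0285, -0.0333]), 'joint_velocities': array([ 0.0027, -0.0004, -0.0011, -0.0024, -0.0004,  0.0007]), 'tau': array([ -0.0048, -76.3742, -43.4351,   0.065 ,   0.0423,  -0.0001]), 'tcp_pos': array([0.1885, 0.6737, 0.2118]), 'tcp_rot': array([-0.0001,  0.136 ,  0.9907, -0.0006]), 'wrist_force': array([0.2485, 0.3917, 0.4044]), 'torque': array([ 0.0845,  0.0405, -0.0291]), 'grip_force': 0.0, 'opening': 0.0912273824651411}
scene (array([ 0.2776, -0.3223,  0.7441]), array([[ 0.2915,  0.6191, -0.7293]]))
grinder 0.92 [265. 199.] 2130 [0.4339 0.3358 0.0387] [0.3852 0.3017 0.0065 0.4932 0.4049 0.1531]
dial 0.63 [259. 167.] 206 [0.4395 0.3523 0.1425] [0.4234 0.3415 0.0009 0.4831 0.5436 0.1562]
dial 0.16 [265. 198.] 2019 [0.4336 0.3357 0.0392] [0.3858 0.3017 0.0138 0.4908 0.4007 0.1518]
cup 0.89 [303. 266.] 713 [0.4346 0.111  0.0507] [0.4115 0.0955 0.0053 0.462  0.1458 0.0544]
cup 0.82 [337. 303.] 825 [ 0.4584 -0.0003  0.0512] [ 0.4358 -0.0188  0.0054  0.4874  0.0307  0.0549]
cup 0.71 [341. 251.] 672 [0.5344 0.1069 0.0504]
[... 688 characters left out ...]
0.2887 0.0541]
cup 0.7 [325. 221.] 407 [0.5386 0.1389 0.0367] [0.5142 0.01   0.0002 0.5853 0.149  0.0542]
cup 0.6 [359. 211.] 284 [0.4623 0.0283 0.043 ] [ 0.4366 -0.0102  0.0108  0.4882  0.0387  0.0543]
crank 0.85 [311. 310.] 474 [0.4753 0.4769 0.0104] [0.3901 0.4662 0.0003 0.5165 0.4866 0.047 ]
crank 0.36 [378. 204.] 154 [ 0.409  -0.086   0.0068] [ 0.3683 -0.1259  0.0017  0.4406 -0.063   0.0116]
stopper 0.46 [303. 208.] 129 [0.645  0.0384 0.0259] [0.6318 0.0269 0.0062 0.6598 0.0483 0.0635]
jigger 0.78 [383. 195.] 222 [ 0.4003 -0.0954  0.0461] [ 0.3842 -0.1682  0.0017  0.4181 -0.0832  0.0877]
jigger 0.42 [360. 212.] 284 [0.4611 0.0281 0.0428] [ 0.4363 -0.0109  0.012   0.488   0.0383  0.0543]
```

View pics/scene0.png

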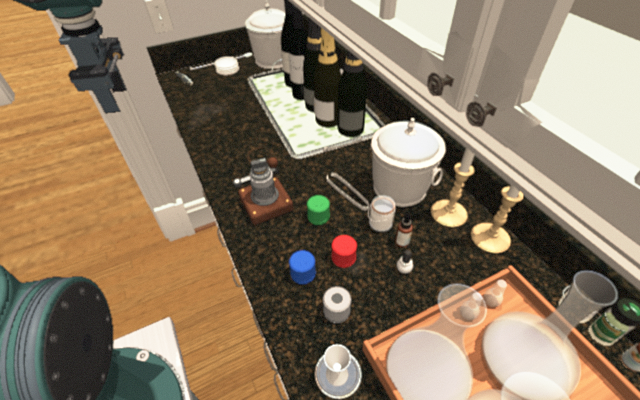

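View pics/side0.png

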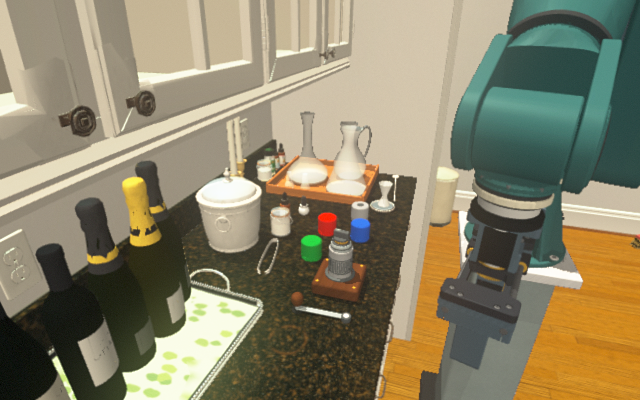

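>>> {"fn": "servo_tool", "kwargs": {"motion": [{"linear": [-32, -23, -9], "turn": [0, 0, 0], "grip": 1}, {"linear": [-32, -23, -9], "turn": [0, 0, 0], "grip": 1}, {"linear": [-32, -23, -9], "turn": [0, 0, 0], "grip": 1}, {"linear": [-32, -23, -9], "turn": [0, 0, 0], "grip": 1}, {"linear": [-32, -23, -9], "turn": [0, 0, 0], "grip": 1}, {"linear": [-32, -23, -9], "turn": [0, 0, 0], "grip": 1}, {"linear": [-32, -23, -9], "turn": [0, 0, 0], "grip": 1}, {"linear": [-32, -23, -9], "turn": [0, 0, 0], "grip": 1}, {"linear": [-32, -23, -9], "turn": [0, 0, 0], "grip": 1}, {"linear": [0, 0, 0], "turn": [0, 0, 0], "grip": 1}, {"linear": [0, 0, 0], "turn": [0, 0, 0], "grip": 1}]}}

```text
t: 2.08
tcp_pos: [0.41, 0.3973, 0.2933]
tcp_rot: [-0.0, 0.136, 0.991, 0.0]
wrist_force: [0.5, 0.4, -0.2]
opening: 0.0915
grip_force: 0.0
```

```bash
cat > look.py <<'E'
from h import *
import sys
from scipy.spatial.transform import Rotation as Ro
np.set_printoptions(precision=4,suppress=True)
s=env.read_state();P=env.camera_params('wrist')
p,d=save('wrist',sys.argv[1]);np.savez(sys.argv[1],d=d,p=p,R=P['R'],t=P['t'],intrinsics=P['intrinsics'],dist_coeffs=P['dist_coeffs'])
T=Ro.from_quat(np.roll(s['tcp_rot'],-1)).as_matrix()
print(s['t'],s['tcp_pos'],s['joint_pos'],s['wrist_force']);c,dd=ray(P,[[320,200]]);print('cam in tool',T.T@(c-s['tcp_pos']),'dir',T.T@dd[0]);print(T)
for th in sys.argv[2:]:
    for r in env.regions_of('wrist',th)[:2]:
        q=pts(P,d,r['region'])
        if len(q):print(th,round(r['score'],2),np.round(r['centre']),len(q),np.median(q,0),np.percentile(q,[2,98],axis=0).ravel())
E
python3 look.py w1 grinder dial cup
```

```text
2.075 [0.41   0.3973 0.2933] [ 0.7289  0.0847  1.9425  0.0002  1.1144 -0.5688] [ 0.4597  0.3533 -0.226 ]
cam in tool [ 0.0741 -0.     -0.1714] dir [-0.2656 -0.0025  0.9641]
[[-0.9629  0.2698 -0.0001]
 [ 0.2698  0.9629  0.0001]
 [ 0.0001  0.0001 -1.    ]]
dial 0.78 [292. 227.] 1182 [0.4414 0.3612 0.1382] [0.4252 0.3423 0.1263 0.4593 0.3756 0.1542]
cup 0.89 [252. 267.] 525 [0.5245 0.267  0.0247] [ 0.5192  0.2434 -0.0007  0.5735  0.2875  0.0522]
cup 0.61 [137. 232.] 1418 [0.4286 0.1437 0.0401] [0.4132 0.1087 0.0004 0.4597 0.1522 0.0524]
```

View pics/w1.png

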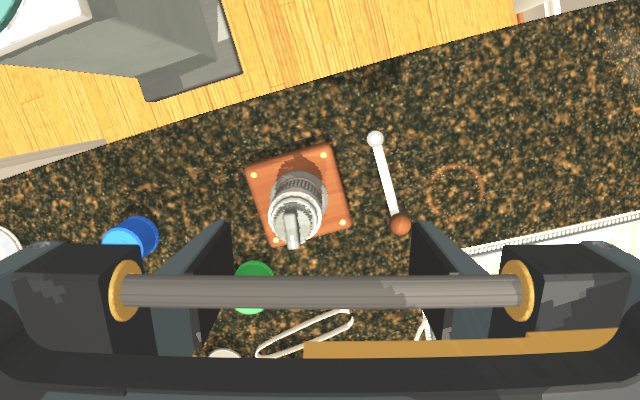

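```bash
cat > bar.py <<'E'
from h import *
import sys
np.set_printoptions(precision=4,suppress=True)
for f in sys.argv[1:]:
    P=np.load(f+'.npz');d=P['d'];q=pts(P,d,np.ones_like(d,bool))
    q=q[(np.hypot(q[:,0]-.44,q[:,1]-.36)<.045)]
    for lo,hi in((.105,.114),(.119,.128),(.134,.142),(.150,.160)):
        m=q[(q[:,2]>lo)&(q[:,2]<hi)]
        if len(m)<5: continue
        (cx,cy),(w,h),a=cv2.minAreaRect((m[:,:2]*1000).astype(np.float32))
        e,v=np.linalg.eigh(np.cov(m[:,:2].T));x=v[:,1]
        print(f,lo,len(m),'med z',np.median(m[:,2]),'rect',cx,cy,w,h,a,'axis deg',np.degrees(np.arctan2(x[1],x[0])),'mean',m.mean(0))
E
python3 bar.py w1
python3 - <<'E'
import cv2
a=cv2.imread('pics/w1.png')[160:270,230:350];cv2.imwrite('pics/w1c.png',cv2.resize(a,None,fx=5,fy=5,interpolation=cv2.INTER_CUBIC))
E
```

```text
w1 0.105 399 med z 0.10910137878977316 rect 438.14306640625 362.11907958984375 55.11385726928711 43.98701858520508 56.12495040893555 axis deg 58.49542193851866 mean [0.4297 0.3663 0.1091]
w1 0.119 612 med z 0.1248802412489875 rect 440.08319091796875 360.0074157714844 46.97807312011719 40.98630905151367 69.75431060791016 axis deg 61.916096634297894 mean [0.4333 0.3641 0.1243]
w1 0.134 615 med z 0.1371041618826147 rect 442.2205505371094 359.24835205078125 36.84466552734375 35.724822998046875 73.03636932373047 axis deg 79.48245088742826 mean [0.4417 0.3602 0.1371]
w1 0.15 466 med z 0.15300325512088217 rect 442.7830505371094 358.89739990234375 12.23377799987793 35.3291130065918 80.84009552001953 axis deg 170.48201654838792 mean [0.4421 0.3593 0.1529]
```

View pics/w1c.png

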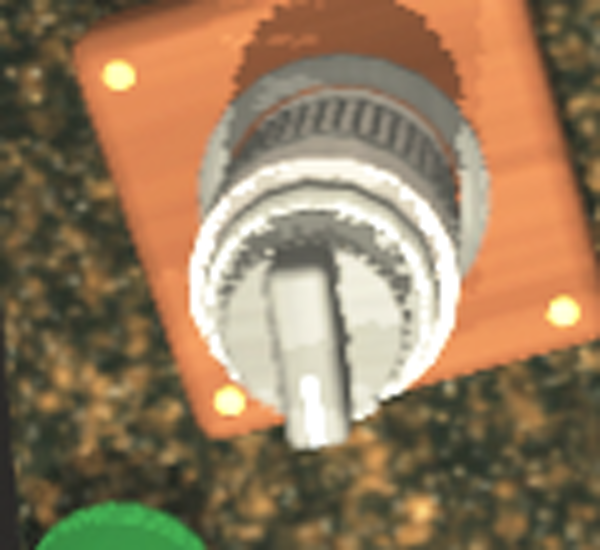

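>>> {"fn": "servo_tool", "kwargs": {"motion": [{"linear": [-20.8, -14, 0], "turn": [0, 0, 0], "grip": 1}, {"linear": [-20.8, -14, 0], "turn": [0, 0, 0], "grip": 1}, {"linear": [0, 0, 20], "turn": [0, 0, -6.3], "grip": 1}, {"linear": [0, 0, 0], "turn": [0, 0, 0], "grip": 1}, {"linear": [0, 0, 0], "turn": [0, 0, 0], "grip": 1}]}}

```text
t: 2.9
tcp_pos: [0.4425, 0.3595, 0.2738]
tcp_rot: [0.0, 0.082, 0.997, 0.0]
wrist_force: [-0.1, -0.4, 0.0]
opening: 0.091
grip_force: 0.0
```

```bash
python3 look.py w2 dial; python3 bar.py w1 w2
python3 - <<'E'
from h import *
for c in('scene','side'):
    P=env.camera_params(c);p,d=env.read_camera(c);q=pts(P,d,np.ones_like(d,bool))
    m=q[(q[:,2]>.17)&(q[:,2]<.6)&(np.hypot(q[:,0]-.44,q[:,1]-.36)<.35)&(q[:,0]>.5)]
    r=np.hypot(m[:,0]-.4425,m[:,1]-.359)
    for z0 in np.arange(.17,.6,.06):
        k=(m[:,2]>z0)&(m[:,2]<z0+.06)
        if k.any(): i=np.argmin(r+9*~k);print(c,round(z0,2),k.sum(),m[i],r[i])
E
```

```text
2.9 [0.4425 0.3595 0.2738] [ 0.6414  0.1037  1.9593  0.      1.0786 -0.765 ] [-0.1486 -0.4228  0.0145]
cam in tool [ 0.0741 -0.0001 -0.1715] dir [-0.2657 -0.0025  0.9641]
[[-0.9865  0.1637  0.    ]
 [ 0.1637  0.9865  0.0001]
 [-0.      0.0001 -1.    ]]
dial 0.94 [318. 187.] 1400 [0.4418 0.3593 0.1379] [0.4255 0.3426 0.1267 0.4591 0.3751 0.1542]
w1 0.105 399 med z 0.10910137878977316 rect 438.14306640625 362.11907958984375 55.11385726928711 43.98701858520508 56.12495040893555 axis deg 58.49542193851866 mean [0.4297 0.3663 0.1091]
w1 0.119 612 med z 0.1248802412489875 rect 440.08319091796875 360.0074157714844 46.97807312011719 40.98630905151367 69.75431060791016 axis deg 61.916096634297894 mean [0.4333 0.3641 0.1243]
w1 0.134 615 med z 0.1371041618826147 rect 442.2205505371094 359.24835205078125 36.84466552734375 35.724822998046875 73.03636932373047 axis deg 79.48245088742826 mean [0.4417 0.3602 0.1371]
w1 0.15 466 med z 0.15300325512088217 rect 442.7830505371094 358.89739990234375 12.23377799987793 35.3291130065918 80.84009552001953 axis deg 170.48201654838792 mean [0.4421 0.3593 0.15
[... 680 characters left out ...]
92 80.68313598632812 axis deg 170.63296057710687 mean [0.4425 0.3591 0.1529]
scene 0.17 635 [0.72383558 0.27610364 0.17160946] 0.2932942484151646
scene 0.41 2840 [0.61037541 0.3692842  0.46886005] 0.16819012118399163
scene 0.47 4839 [0.60861371 0.36972382 0.47254256] 0.1664594958198376
scene 0.53 137 [0.61015689 0.16173991 0.5363263 ] 0.2588829360532427
side 0.17 447 [0.7230337  0.27522809 0.17011997] 0.2927744749186665
side 0.41 3629 [0.60885574 0.33278727 0.46942766] 0.1684082522837203
side 0.47 5468 [0.50004255 0.34924209 0.52645593] 0.058364048609959265
side 0.53 3634 [0.50008008 0.35003793 0.55471066] 0.058273357844104
side 0.59 639 [0.60624725 0.35880989 0.59000138] 0.16374735834004586
```

>>> {"fn": "servo_tool", "kwargs": {"motion": [{"linear": [0, -0.4, 25], "turn": [0, 0, 0], "grip": 0.4}, {"linear": [0, 0, 25], "turn": [0, 0, 0], "grip": 0.4}, {"linear": [0, 0, 25], "turn": [0, 0, 0], "grip": 0.4}, {"linear": [0, 0, 20], "turn": [0, 0, 0], "grip": 0.4}, {"linear": [0, 0, 12], "turn": [0, 0, 0], "grip": 0.4}, {"linear": [0, 0, 7], "turn": [0, 0, 0], "grip": 0.4}, {"linear": [0, 0, 0], "turn": [0, 0, 0], "grip": 0.4}, {"linear": [0, 0, 0], "turn": [0, 0, 0], "grip": 0.3}], "grip_force": 30}}

```text
t: 4.1
tcp_pos: [0.443, 0.3589, 0.1601]
tcp_rot: [0.0, 0.081, 0.997, 0.0]
wrist_force: [-0.0, 0.1, -0.6]
opening: 0.0294
grip_force: 0.0
```

```bash
cat > st.py <<'E'
from plant import env
import numpy as np
from scipy.spatial.transform import Rotation as Ro
s=env.read_state();T=Ro.from_quat(np.roll(s['tcp_rot'],-1)).as_matrix()
print('t',round(s['t'],2),'pos',np.round(s['tcp_pos'],4),'yaw_y',round(np.degrees(np.arctan2(T[1,1],T[0,1])),2),'F',np.round(s['wrist_force'],2),'M',np.round(s['torque'],3),'op',round(s['opening'],4),'g',round(s['grip_force'],1),'q6',round(s['joint_pos'][5],3))
E
python3 st.py
```

```text
t 4.1 pos [0.443  0.3589 0.1601] yaw_y 80.67 F [-0.03  0.11 -0.57] M [ 0.019  0.026 -0.018] op 0.0294 g 0.0 q6 -0.768
```

>>> {"fn": "servo_tool", "kwargs": {"motion": [{"linear": [0.5, 0, 0], "turn": [0, 0, 0], "grip": 0.2}, {"linear": [0, 0, 0], "turn": [0, 0, 0], "grip": 0}, {"linear": [0, 0, 0], "turn": [0, 0, 0], "grip": 0}, {"linear": [0, 0, 0], "turn": [0, 0, 0], "grip": 0}, {"linear": [0, 0, 0], "turn": [0, 0, 0], "grip": 0}], "grip_force": 30}}

```text
t: 4.72
tcp_pos: [0.4422, 0.3587, 0.1594]
tcp_rot: [0.0, 0.081, 0.997, -0.0]
wrist_force: [0.4, -0.2, -0.1]
opening: 0.0005
grip_force: 0.0
```

```bash
python3 st.py
```

```text
t 4.72 pos [0.4422 0.3587 0.1594] yaw_y 80.67 F [ 0.4  -0.21 -0.12] M [0.029 0.032 0.022] op 0.0005 g 0.0 q6 -0.767
```

```bash
python3 look.py w3
python3 - <<'E'
from h import *
a=cv2.imread('pics/w3.png'); b,_=env.read_camera('side'); b=b[:,:,::-1][190:310,270:420]
b=cv2.resize(b,None,fx=3.33,fy=3.33); c=np.hstack([cv2.resize(a[100:350,140:500],(400,278)),cv2.resize(b,(400,320))[:278]]);cv2.imwrite('pics/w3b.png',c)
E
```

```text
4.725 [0.4422 0.3587 0.1594] [ 0.6406  0.2481  2.0265 -0.      0.8671 -0.7673] [ 0.4009 -0.2062 -0.117 ]
cam in tool [ 0.0741 -0.0001 -0.1714] dir [-0.2656 -0.0025  0.9641]
[[-0.9868  0.1622  0.    ]
 [ 0.1622  0.9868 -0.    ]
 [-0.     -0.     -1.    ]]
```

View pics/w3b.png

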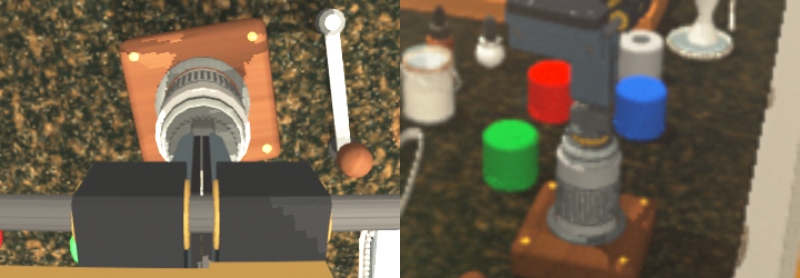

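Run:
```python
from h import *
np.set_printoptions(precision=4,suppress=True)
for c in('side','scene'):
    P=env.camera_params(c);p,d=env.read_camera(c)
    q=pts(P,d,np.ones_like(d,bool)); v,u=np.nonzero(d>0)
    k=(np.hypot(q[:,0]-.4422,q[:,1]-.359)<.04)&(q[:,2]>.1)&(q[:,2]<.23)
    for z in np.arange(.12,.2,.005):
        j=k&(abs(q[:,2]-z)<.0025)
        if j.any(): print(c,round(z,3),j.sum(),np.percentile(q[j],[5,95],axis=0)[:,:2].ravel(),p[v[j],u[j]].mean(0))
```

```text
side 0.12 46 [0.4175 0.3633 0.4586 0.3838] [128.087  127.6304 116.3261]
side 0.125 75 [0.4195 0.3565 0.46   0.3832] [128.4267 126.1333 113.6267]
side 0.13 46 [0.4239 0.3569 0.4579 0.3797] [120.4565 100.587   67.5217]
side 0.135 25 [0.4235 0.3605 0.4596 0.376 ] [96.96 87.96 71.88]
side 0.14 59 [0.4263 0.3616 0.4565 0.3765] [86.7966 84.5424 78.1864]
side 0.145 30 [0.4239 0.362  0.4556 0.3678] [81.2 78.7 72.8]
side 0.15 30 [0.4238 0.3619 0.4554 0.3679] [82.1333 79.     73.5   ]
side 0.155 46 [0.4254 0.355  0.4565 0.3672] [89.7609 82.8478 75.3913]
side 0.16 4 [0.4238 0.3576 0.4402 0.3661] [72.25 72.25 69.5 ]
side 0.165 25 [0.4235 0.3569 0.4542 0.3691] [76.28 76.84 78.8 ]
side 0.17 28 [0.4228 0.3557 0.4556 0.3709] [79.7857 83.9643 87.9286]
side 0.175 32 [0.4237 0.3594 0.4552 0.3708] [79.1875 83.25   86.3438]
side 0.18 37 [0.4226 0.3567 0.4549 0.3718] [79.2703 82.4865 85.3514]
side 0.185 33 [0.4232 0.3585 0.4576 0.3719] [90.     81.0303 83.0303]
side 0.19 35 [0.4228 0.3568 0.4573 0.3725] [88.8    81.8857 83.6286]
side 0.195 38 [0.4224 0.3556 0.4571 0.3719] [90.5    82.7632 84.5526]
side 0.
[... 266 characters left out ...]
9444  81.4444]
scene 0.135 25 [0.4254 0.3404 0.4546 0.3573] [85.64 74.72 61.16]
scene 0.14 51 [0.4249 0.3414 0.4522 0.3556] [75.1176 72.2745 66.9804]
scene 0.145 24 [0.4255 0.3496 0.4561 0.3548] [60.875  58.9583 55.7917]
scene 0.15 32 [0.4237 0.3495 0.4543 0.3571] [63.0312 61.4375 57.1562]
scene 0.155 33 [0.4255 0.3516 0.455  0.3601] [76.9394 74.1818 68.9394]
scene 0.16 4 [0.4364 0.3498 0.4551 0.3539] [88. 87. 78.]
scene 0.165 13 [0.4228 0.3468 0.4538 0.3518] [70.6923 70.3846 67.    ]
scene 0.17 27 [0.4224 0.3456 0.453  0.3525] [61.8889 64.4815 64.8148]
scene 0.175 27 [0.4238 0.3457 0.453  0.3512] [59.963  64.963  66.4444]
scene 0.18 22 [0.4243 0.3448 0.452  0.35  ] [61.1818 66.1364 67.6818]
```

>>> {"fn": "servo_tool", "kwargs": {"motion": [{"linear": [0, 0, 0], "turn": [0, 0, 0], "grip": 0.35}, {"linear": [0, 0, 0], "turn": [0, 0, 0], "grip": 0.35}, {"linear": [0, 0, 0], "turn": [0, 0, 0], "grip": 0.35}, {"linear": [0, 0, 3], "turn": [0, 0, 0], "grip": 0.35}, {"linear": [0, 0, 3], "turn": [0, 0, 0], "grip": 0.35}, {"linear": [0, 0, 2], "turn": [0, 0, 0], "grip": 0.35}, {"linear": [0, 0, 0], "turn": [0, 0, 0], "grip": 0.35}], "grip_force": 30}}

```text
t: 5.8
tcp_pos: [0.4421, 0.3586, 0.1512]
tcp_rot: [-0.0, 0.081, 0.997, -0.0]
wrist_force: [-0.4, 0.3, 0.0]
opening: 0.0322
grip_force: 0.0
```

```bash
python3 st.py
```

```text
t 5.8 pos [0.4421 0.3586 0.1512] yaw_y 80.67 F [-0.41  0.25  0.01] M [ 0.022 -0.052 -0.022] op 0.0322 g 0.0 q6 -0.767
```

>>> {"fn": "servo_tool", "kwargs": {"motion": [{"linear": [0, 0, 3], "turn": [0, 0, 0], "grip": 0.35}, {"linear": [0, 0, 3], "turn": [0, 0, 0], "grip": 0.35}, {"linear": [0, 0, 1], "turn": [0, 0, 0], "grip": 0.35}, {"linear": [0, 0, 0], "turn": [0, 0, 0], "grip": 0.2}, {"linear": [0, 0, 0], "turn": [0, 0, 0], "grip": 0}, {"linear": [0, 0, 0], "turn": [0, 0, 0], "grip": 0}, {"linear": [0, 0, 0], "turn": [0, 0, 0], "grip": 0}, {"linear": [0, 0, 0], "turn": [0, 0, 0], "grip": 0}], "grip_force": 30}}

```text
t: 6.8
tcp_pos: [0.4423, 0.3592, 0.1446]
tcp_rot: [0.0, 0.081, 0.997, 0.001]
wrist_force: [1.0, 4.8, -2.4]
opening: 0.0117
grip_force: 30.0
```

```bash
python3 st.py
python3 - <<'E'
from h import *
for c in('side','scene'):
    P=env.camera_params(c);p,d=env.read_camera(c)
    q=pts(P,d,np.ones_like(d,bool))
    k=(np.hypot(q[:,0]-.4422,q[:,1]-.359)<.03)
    for z in np.arange(.136,.17,.004):
        j=k&(abs(q[:,2]-z)<.002)
        if j.any(): print(c,round(z,3),j.sum(),np.percentile(q[j],[5,95],axis=0)[:,:2].ravel().round(4))
E
```

```text
t 6.8 pos [0.4423 0.3592 0.1446] yaw_y 80.66 F [ 1.01  4.81 -2.38] M [0.935 0.038 0.034] op 0.0117 g 30.0 q6 -0.767
side 0.136 26 [0.4237 0.3641 0.4559 0.3767]
side 0.14 48 [0.4258 0.3617 0.4565 0.3754]
side 0.144 9 [0.4241 0.3631 0.4506 0.3677]
side 0.148 17 [0.4219 0.3533 0.4525 0.374 ]
side 0.152 25 [0.4224 0.354  0.4569 0.3757]
side 0.156 29 [0.4226 0.3533 0.4555 0.3759]
side 0.16 28 [0.4231 0.3519 0.4583 0.3775]
side 0.164 32 [0.4218 0.3502 0.4556 0.3776]
side 0.168 30 [0.4226 0.3526 0.4567 0.3777]
scene 0.136 28 [0.4241 0.3395 0.4537 0.3564]
scene 0.14 37 [0.4271 0.3411 0.4524 0.3536]
scene 0.148 9 [0.4219 0.3436 0.4502 0.3557]
scene 0.152 15 [0.423  0.3405 0.45   0.3472]
scene 0.156 18 [0.4253 0.3406 0.4537 0.346 ]
scene 0.16 21 [0.4221 0.3397 0.4545 0.3467]
scene 0.164 20 [0.4245 0.3407 0.4529 0.345 ]
scene 0.168 18 [0.4232 0.3398 0.4509 0.3454]
```

>>> {"fn": "servo_tool", "kwargs": {"motion": [{"linear": [0, 0.4, 0], "turn": [0, 0, 4], "grip": 0}, {"linear": [0, 0, 0], "turn": [0, 0, 4], "grip": 0}, {"linear": [0, 0, 0], "turn": [0, 0, 4], "grip": 0}, {"linear": [0, 0, 0], "turn": [0, 0, 4], "grip": 0}, {"linear": [0, 0, 0], "turn": [0, 0, 2], "grip": 0}, {"linear": [0, 0, 0], "turn": [0, 0, 0], "grip": 0}]}}

```text
t: 7.65
tcp_pos: [0.4424, 0.3594, 0.1446]
tcp_rot: [0.0, 0.236, 0.972, 0.0]
wrist_force: [0.3, 4.3, 0.2]
opening: 0.0117
grip_force: 30.0
```

```bash
python3 st.py
```

```text
t 7.65 pos [0.4424 0.3594 0.1446] yaw_y 62.69 F [0.28 4.25 0.2 ] M [ 0.866  0.045 -0.095] op 0.0117 g 30.0 q6 -0.453
```

>>> {"fn": "servo_tool", "kwargs": {"motion": [{"linear": [0, 0, 0], "turn": [0, 0, 1.5], "grip": 0}, {"linear": [0, 0, 0], "turn": [0, 0, 1.5], "grip": 0}, {"linear": [0, 0, 0], "turn": [0, 0, 0], "grip": 0}]}}

```text
t: 8.02
tcp_pos: [0.4424, 0.3594, 0.1446]
tcp_rot: [0.0, 0.261, 0.965, 0.0]
wrist_force: [-0.3, 6.0, -0.6]
opening: 0.0116
grip_force: 30.0
```

```bash
python3 st.py
```

```text
t 8.03 pos [0.4424 0.3594 0.1446] yaw_y 59.71 F [-0.26  5.98 -0.59] M [1.003 0.101 0.103] op 0.0116 g 30.0 q6 -0.401
```

>>> {"fn": "servo_tool", "kwargs": {"motion": [{"linear": [0, 0, 0], "turn": [0, 0, 1.5], "grip": 0}, {"linear": [0, 0, 0], "turn": [0, 0, 0], "grip": 0}]}}

```text
t: 8.28
tcp_pos: [0.4424, 0.3594, 0.1446]
tcp_rot: [0.0, 0.274, 0.962, 0.0]
wrist_force: [0.5, 6.0, -1.0]
opening: 0.0119
grip_force: 30.0
```

```bash
python3 st.py
```

```text
t 8.28 pos [0.4424 0.3594 0.1446] yaw_y 58.22 F [ 0.49  6.01 -1.02] M [1.113 0.109 0.212] op 0.0119 g 30.0 q6 -0.375
```

>>> {"fn": "servo_tool", "kwargs": {"motion": [{"linear": [0, 0, 0], "turn": [0, 0, 1.2], "grip": 0}, {"linear": [0, 0, 0], "turn": [0, 0, 0], "grip": 0}]}}

```text
t: 8.52
tcp_pos: [0.4424, 0.3594, 0.1446]
tcp_rot: [0.0, 0.284, 0.959, 0.0]
wrist_force: [-0.5, 6.6, -0.6]
opening: 0.0122
grip_force: 30.0
```

```bash
python3 st.py
```

```text
t 8.53 pos [0.4424 0.3594 0.1446] yaw_y 57.03 F [-0.52  6.57 -0.56] M [1.076 0.101 0.294] op 0.0122 g 30.0 q6 -0.354
```

>>> {"fn": "servo_tool", "kwargs": {"motion": [{"linear": [0, 0, 0], "turn": [0, 0, -3], "grip": 0}, {"linear": [0, 0, 0], "turn": [0, 0, -6], "grip": 0}, {"linear": [0, 0, 0], "turn": [0, 0, -6], "grip": 0}, {"linear": [0, 0, 0], "turn": [0, 0, -6], "grip": 0}, {"linear": [0, 0, 0], "turn": [0, 0, -6], "grip": 0}, {"linear": [0, 0, 0], "turn": [0, 0, -6], "grip": 0}, {"linear": [0, 0, 0], "turn": [0, 0, -6], "grip": 0}, {"linear": [0, 0, 0], "turn": [0, 0, -6], "grip": 0}, {"linear": [0, 0, 0], "turn": [0, 0, -6], "grip": 0}, {"linear": [0, 0, 0], "turn": [0, 0, -6], "grip": 0}, {"linear": [0, 0, 0], "turn": [0, 0, -6], "grip": 0}, {"linear": [0, 0, 0], "turn": [0, 0, -6], "grip": 0}, {"linear": [0, 0, 0], "turn": [0, 0, -6], "grip": 0}, {"linear": [0, 0, 0], "turn": [0, 0, -6], "grip": 0}, {"linear": [0, 0, 0], "turn": [0, 0, -2.6], "grip": 0}, {"linear": [0, 0, 0], "turn": [0, 0, 0], "grip": 0}, {"linear": [0, 0, 0], "turn": [0, 0, 0], "grip": 0}]}}

```text
t: 10.65
tcp_pos: [0.4425, 0.3589, 0.1446]
tcp_rot: [0.0, -0.427, 0.904, -0.0]
wrist_force: [3.2, -2.0, 1.6]
opening: 0.0117
grip_force: 30.0
```

```bash
python3 st.py
```

```text
t 10.65 pos [0.4425 0.3589 0.1446] yaw_y 140.54 F [ 3.16 -2.04  1.63] M [-0.277 -0.647  0.026] op 0.0117 g 30.0 q6 -1.812
```

Torque near zero: in the click. Release, rise, and check the bar's angle.

>>> {"fn": "servo_tool", "kwargs": {"motion": [{"linear": [0, 0, 0], "turn": [0, 0, 0], "grip": 0.15}, {"linear": [0, 0, 0], "turn": [0, 0, 0], "grip": 0.4}, {"linear": [0, 0, 0], "turn": [0, 0, 0], "grip": 0.4}, {"linear": [0, 0, 0], "turn": [0, 0, 0], "grip": 0.4}, {"linear": [0, 0, 0], "turn": [0, 0, 0], "grip": 0.4}, {"linear": [0, 0, -10], "turn": [0, 0, 0], "grip": 0.4}, {"linear": [0, 0, -40], "turn": [0, 0, 0], "grip": 1}, {"linear": [0, 0, -40], "turn": [0, 0, 0], "grip": 1}, {"linear": [0, 0, -40], "turn": [0, 0, 0], "grip": 1}, {"linear": [0, 0, 0], "turn": [0, 0, 0], "grip": 1}, {"linear": [0, 0, 0], "turn": [0, 0, 0], "grip": 1}, {"linear": [0, 0, 0], "turn": [0, 0, 0], "grip": 1}]}}

```text
t: 12.15
tcp_pos: [0.4417, 0.3587, 0.2734]
tcp_rot: [-0.001, -0.427, 0.904, -0.0]
wrist_force: [-0.6, 0.4, 1.0]
opening: 0.0907
grip_force: 0.0
```

```bash
python3 look.py w4 ; python3 bar.py w4
python3 - <<'E'
from h import *
np.set_printoptions(precision=4,suppress=True)
c='scene';P=env.camera_params(c);p,d=env.read_camera(c)
for c in ('scene','side'):
  P=env.camera_params(c);p,d=env.read_camera(c)
  q=pts(P,d,np.ones_like(d,bool));m=q[(np.hypot(q[:,0]-.46,q[:,1]-.006)<.045)&(q[:,2]>.048)&(q[:,2]<.06)]
  print(c,len(m),np.median(m[:,2]),cv2.minEnclosingCircle((m[:,:2]*1000).astype(np.float32)),m.mean(0))
E
```

```text
12.15 [0.4417 0.3587 0.2734] [ 0.6411  0.1031  1.9608 -0.      1.0794 -1.8123] [-0.5622  0.4367  1.034 ]
cam in tool [ 0.0743 -0.0003 -0.1715] dir [-0.2658 -0.0023  0.964 ]
[[-0.6352 -0.7724 -0.0014]
 [-0.7724  0.6352 -0.0011]
 [ 0.0017  0.0004 -1.    ]]
w4 0.105 461 med z 0.10910709100215199 rect 443.1687316894531 357.972412109375 53.54472732543945 54.801116943359375 51.3991584777832 axis deg 138.0896879010406 mean [0.4358 0.3499 0.109 ]
w4 0.119 713 med z 0.1248442325372986 rect 443.0745544433594 358.0019226074219 46.16168975830078 47.299034118652344 52.703346252441406 axis deg 136.2111405870091 mean [0.4375 0.3522 0.1244]
w4 0.134 773 med z 0.13719464439359969 rect 443.0240478515625 358.459716796875 34.87253189086914 36.467857360839844 44.5401611328125 axis deg 139.13623729061428 mean [0.4426 0.3583 0.1371]
w4 0.15 568 med z 0.15302253019352283 rect 443.4079284667969 358.61004638671875 35.673221588134766 11.107498168945312 50.24445343017578 axis deg 50.47585194849523 mean [0.4432 0.3583 0.153 ]
scene 549 0.05204490759520952 ((463.3891906738281, 8.513211250305176), 28.568445205688477) [0.4622 0.0068 0.052 ]
side 117 0.052305724868747294 ((462.79913330078125, 12.575575828552246), 27.82014274597168) [0.4627 0.0142 0.0522]
```

>>> {"fn": "servo_tool", "kwargs": {"motion": [{"linear": [25.7, -23.9, 4], "turn": [0, 0, 0], "grip": 1}, {"linear": [25.7, -23.9, 4], "turn": [0, 0, 0], "grip": 1}, {"linear": [25.7, -23.9, 4], "turn": [0, 0, 0], "grip": 1}, {"linear": [25.7, -23.9, 4], "turn": [0, 0, 0], "grip": 1}, {"linear": [25.7, -23.9, 4], "turn": [0, 0, 0], "grip": 1}, {"linear": [25.7, -23.9, 4], "turn": [0, 0, 0], "grip": 1}, {"linear": [25.7, -23.9, 4], "turn": [0, 0, 0], "grip": 1}, {"linear": [25.7, -23.9, 4], "turn": [0, 0, 0], "grip": 1}, {"linear": [25.7, -23.9, 4], "turn": [0, 0, 0], "grip": 1}, {"linear": [25.7, -23.9, 4], "turn": [0, 0, 0], "grip": 1}, {"linear": [0, 0, 20], "turn": [0, 0, 0], "grip": 1}, {"linear": [0, 0, 0], "turn": [0, 0, 0], "grip": 1}, {"linear": [0, 0, 0], "turn": [0, 0, 0], "grip": 1}]}}

```text
t: 13.98
tcp_pos: [0.4638, 0.0091, 0.2149]
tcp_rot: [0.0, -0.427, 0.904, 0.0]
wrist_force: [-0.1, -0.2, 0.0]
opening: 0.0911
grip_force: 0.0
```

```bash
python3 look.py w5 cup
python3 - <<'E'
from h import *
P=np.load('w5.npz');d=P['d'];q=pts(P,d,np.ones_like(d,bool))
for lo,hi in((.046,.058),(.0505,.054)):
  m=q[(np.hypot(q[:,0]-.463,q[:,1]-.009)<.05)&(q[:,2]>lo)&(q[:,2]<hi)]
  print(len(m),np.median(m[:,2]),cv2.minEnclosingCircle((m[:,:2]*1000).astype(np.float32)),m.mean(0))
E
```

```text
13.975 [0.4638 0.0091 0.2149] [-0.0307 -0.0088  2.1979  0.      0.9525 -2.4846] [-0.122  -0.2105  0.008 ]
cam in tool [ 0.0744 -0.0004 -0.1714] dir [-0.2658 -0.0023  0.964 ]
[[-0.6348 -0.7727  0.    ]
 [-0.7727  0.6348  0.    ]
 [-0.     -0.     -1.    ]]
cup 0.7 [330. 310.] 1175 [0.5439 0.1208 0.0505] [ 0.5169  0.0916 -0.0007  0.5698  0.144   0.0525]
cup 0.63 [320. 180.] 2854 [0.4636 0.0061 0.051 ] [ 0.4393 -0.0182  0.0061  0.4903  0.0337  0.0527]
2561 0.05110630368626706 ((466.08428955078125, 9.032085418701172), 28.141489028930664) [0.46531226 0.00803129 0.05094022]
1861 0.05140765477994458 ((465.327880859375, 8.562406539916992), 26.850431442260742) [0.46563833 0.00862462 0.0514571 ]
```

View pics/w5.png

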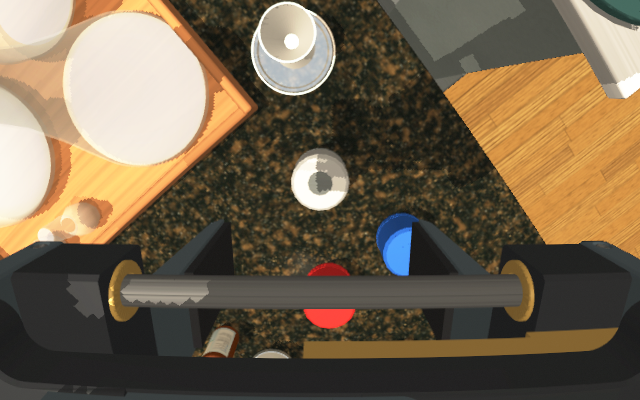

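>>> {"fn": "servo_tool", "kwargs": {"motion": [{"linear": [-0.7, -1, 35], "turn": [0, 0, 0], "grip": 1}, {"linear": [0, 0, 35], "turn": [0, 0, 0], "grip": 1}, {"linear": [0, 0, 35], "turn": [0, 0, 0], "grip": 1}, {"linear": [0, 0, 35], "turn": [0, 0, 0], "grip": 1}, {"linear": [0, 0, 25], "turn": [0, 0, 0], "grip": 1}, {"linear": [0, 0, 15], "turn": [0, 0, 0], "grip": 1}, {"linear": [0, 0, 7], "turn": [0, 0, 0], "grip": 1}, {"linear": [0, 0, 0], "turn": [0, 0, 0], "grip": 0.8}, {"linear": [0, 0, 0], "turn": [0, 0, 0], "grip": 0.4}, {"linear": [0, 0, 0], "turn": [0, 0, 0], "grip": 0.4}, {"linear": [0, 0, 0], "turn": [0, 0, 0], "grip": 0.4}, {"linear": [0, 0, 0], "turn": [0, 0, 0], "grip": 0.4}, {"linear": [0, 0, 0], "turn": [0, 0, 0], "grip": 0.4}], "grip_force": 40}}

```text
t: 15.7
tcp_pos: [0.4651, 0.0087, 0.0278]
tcp_rot: [0.0, -0.427, 0.904, -0.0]
wrist_force: [-1.4, 0.9, 7.4]
opening: 0.0559
grip_force: 40.0
```

```bash
python3 st.py
```

```text
t 15.7 pos [0.4651 0.0087 0.0278] yaw_y 140.57 F [-1.42  0.88  7.36] M [0.146 0.351 0.005] op 0.0559 g 40.0 q6 -2.485
```

>>> {"fn": "servo_tool", "kwargs": {"motion": [{"linear": [0, 0, -10], "turn": [0, 0, 0], "grip": 0.4}, {"linear": [0, 0, -40], "turn": [0, 0, 0], "grip": 0.4}, {"linear": [0, 0, -50], "turn": [0, 0, 0], "grip": 0.4}, {"linear": [0, 0, -50], "turn": [0, 0, 0], "grip": 0.4}, {"linear": [0, 0, -40], "turn": [0, 0, 0], "grip": 0.4}, {"linear": [-21.35, 19.98, -20], "turn": [0, 0, 0], "grip": 0.4}, {"linear": [-21.35, 19.98, 0], "turn": [0, 0, 0], "grip": 0.4}, {"linear": [-21.35, 19.98, 0], "turn": [0, 0, 0], "grip": 0.4}, {"linear": [-21.35, 19.98, 0], "turn": [0, 0, 0], "grip": 0.4}, {"linear": [-21.35, 19.98, 0], "turn": [0, 0, 0], "grip": 0.4}, {"linear": [-21.35, 19.98, 0], "turn": [0, 0, 0], "grip": 0.4}, {"linear": [-21.35, 19.98, 0], "turn": [0, 0, 0], "grip": 0.4}, {"linear": [-21.35, 19.98, 0], "turn": [0, 0, 0], "grip": 0.4}, {"linear": [-21.35, 19.98, 0], "turn": [0, 0, 0], "grip": 0.4}, {"linear": [-21.35, 19.98, 0], "turn": [0, 0, 0], "grip": 0.4}, {"linear": [-21.35, 19.98, 0], "turn": [0, 0, 0], "grip": 0.4}, {"linear": [-21.35, 19.98, 0], "turn": [0, 0, 0], "grip": 0.4}, {"linear": [0, 0, 0], "turn": [0, 0, 0], "grip": 0.4}, {"linear": [0, 0, 0], "turn": [0, 0, 0], "grip": 0.4}]}}

```text
t: 18.08
tcp_pos: [0.4421, 0.3584, 0.2376]
tcp_rot: [-0.0, -0.427, 0.904, -0.0]
wrist_force: [-0.5, 0.3, -1.8]
opening: 0.0555
grip_force: 40.0
```

```bash
python3 st.py; python3 look.py w6
python3 - <<'E'
from h import *
np.set_printoptions(precision=4,suppress=True)
s=env.read_state();c0=s['tcp_pos']
for c in ('w6','scene','side'):
  if c=='w6': P=np.load('w6.npz');d=P['d']
  else: P=env.camera_params(c);p,d=env.read_camera(c);cv2.imwrite(f'pics/{c}6.png',p[:,:,::-1])
  q=pts(P,d,np.ones_like(d,bool));m=q[(np.hypot(q[:,0]-c0[0],q[:,1]-c0[1])<.04)]
  for z in np.arange(.19,.28,.01):
    k=m[abs(m[:,2]-z)<.005]
    if len(k)>20: print(c,round(z,3),len(k),np.percentile(k,[2,98],axis=0).ravel())
a=cv2.imread('pics/w6.png')[100:350,140:500];b=cv2.imread('pics/side6.png')[150:310,240:440];s=cv2.imread('pics/scene6.png')[80:240,170:370]
cv2.imwrite('pics/w6b.png',np.hstack([cv2.resize(b,(400,320)),cv2.resize(s,(400,320))]))
E
```

```text
t 18.07 pos [0.4421 0.3584 0.2376] yaw_y 140.58 F [-0.5   0.27 -1.77] M [0.033 0.073 0.021] op 0.0555 g 40.0 q6 -1.813
18.075 [0.4421 0.3584 0.2376] [ 0.6403  0.1434  1.9865 -0.0001  1.0121 -1.8133] [-0.4997  0.2661 -1.7706]
cam in tool [ 0.0744 -0.0004 -0.1714] dir [-0.2658 -0.0023  0.964 ]
[[-0.6349 -0.7726 -0.0002]
 [-0.7726  0.6349 -0.0003]
 [ 0.0003 -0.     -1.    ]]
w6 0.21 147 [0.415  0.3306 0.2093 0.4524 0.3596 0.2149]
w6 0.22 393 [0.415  0.3307 0.2151 0.453  0.3645 0.2249]
w6 0.23 410 [0.4152 0.3308 0.2252 0.4521 0.363  0.2348]
w6 0.24 729 [0.4057 0.3238 0.2353 0.4588 0.3698 0.2448]
w6 0.25 1029 [0.4045 0.3228 0.2452 0.4596 0.3707 0.2548]
w6 0.26 7559 [0.41   0.3278 0.2564 0.4635 0.3804 0.2629]
w6 0.27 710 [0.4039 0.3223 0.2652 0.4731 0.387  0.2749]
w6 0.28 840 [0.4038 0.3222 0.2752 0.4729 0.3869 0.2848]
scene 0.21 36 [0.4128 0.3291 0.2097 0.459  0.3563 0.2148]
scene 0.22 99 [0.4127 0.329  0.2153 0.4632 0.3574 0.2247]
scene 0.23 88 [0.4135 0.3291 0.2252 0.4577 0.3547 0.2349]
scene 0.24 96 [0.4051 0.323  0.2355 0.4551 0.3694 0.2447]
scene 0.25 131 [0.4042 0.3216 0.2455 0.4765 0.3676 0.2545]
scene 0.26 384 [0.4069 0.3244 0.2554 0.4738 0.3807 0.2643]
scene 0.27 77 [0.4035 0.3215 0.2651 0.4763 0.3875 0.2749]
scene 0.28 66 [0.404  0.3222 0.2752 0.477  0.388  0.2847]
side 0.21 44 [0.4138 0.3622 0.2102 0.4645 0.386  0.2149]
side 0.22 109 [0.4131 0.3584 0.2154 0.4648 0.3875 0.2245]
side 0.23 105 [0.4134 0.3605 0.2254 0.4652 0.3871 0.2347]
side 0.24 97 [0.4063 0.3506 0.2353 0.4742 0.3931 0.2447]
side 0.25 120 [0.4057 0.3485 0.2453 0.4791 0.3919 0.2547]
side 0.26 244 [0.4087 0.3338 0.2555 0.4765 0.3916 0.2642]
side 0.27 82 [0.4081 0.329  0.2653 0.4796 0.3928 0.2746]
side 0.28 78 [0.4139 0.3298 0.2751 0.4798 0.393  0.2848]
```

View pics/w6b.png

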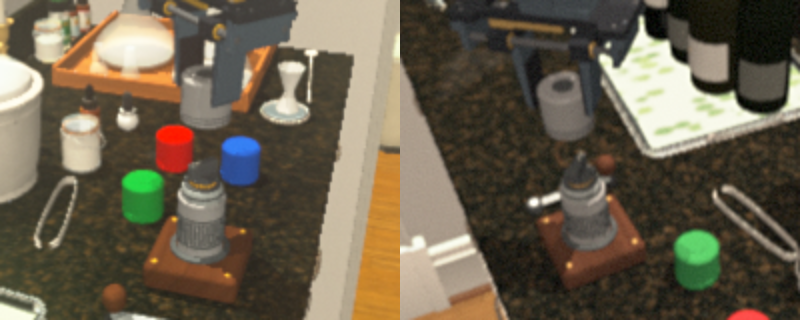

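Run:
```python
from h import *
np.set_printoptions(precision=2,suppress=True)
c=np.array([442.5,358.9]);X=np.array([-.635,-.7725]);Y=np.array([-.7725,.635])
def ext(f,lo,hi,yy=8):
    P=np.load(f);d=P['d'];q=pts(P,d,np.ones_like(d,bool))*1000
    u=(q[:,:2]-c)@X;v=(q[:,:2]-c)@Y;z=q[:,2]
    k=(z>lo)&(z<hi)&(abs(u)<34)
    a=k&(abs(v)<yy);b=k&(abs(u)<8)&(abs(v)<34)
    print(f,lo,a.sum(),'u',np.percentile(u[a],[0.5,50,99.5]),'v',np.percentile(v[b],[.5,99.5]),'z',np.median(z[k]))
ext('w6.npz',257,265);ext('w4.npz',105,111);ext('w4.npz',119,127);ext('w4.npz',134,140)
# plane fit top of the cup, dark disc centroid
P=np.load('w6.npz');d=P['d'];q=pts(P,d,np.ones_like(d,bool))*1000;g=P['p'].mean(2)[d>0]
u=(q[:,:2]-c)@X;v=(q[:,:2]-c)@Y
k=(abs(q[:,2]-261)<4)&(np.hypot(u,v)<22);A=np.c_[u[k],v[k],np.ones(k.sum())]
print('tilt',np.linalg.lstsq(A,q[k,2],rcond=None)[0])
s=k&(g<115);print('g',np.percentile(g[k],[5,25,50,75,95]),'disc',s.sum(),u[s].mean(),v[s].mean(),np.percentile(u[s],[2,98]),np.percentile(v[s],[2,98]))
```

```text
w6.npz 257 2676 u [-26.79  11.26  27.61] v [-28.17  27.55] z 260.7684121708923
w4.npz 105 81 u [22.01 24.68 27.04] v [-28.41  26.35] z 109.09325873327042
w4.npz 119 163 u [-22.27  19.58  23.31] v [-24.57  22.64] z 124.69344478807798
w4.npz 134 164 u [-17.12   2.13  17.2 ] v [-18.27  17.14] z 137.1833457467655
tilt [ -0.   0. 261.]
g [108.67 112.33 207.33 208.   208.33] disc 1054 4.277201613776678 -0.37848485580929325 [-1.11 10.59] [-10.69  10.03]
```

>>> {"fn": "servo_tool", "kwargs": {"motion": [{"linear": [0, -0.4, 15], "turn": [0, 0, 0], "grip": 0.4}, {"linear": [0, 0, 20], "turn": [0, 0, 0], "grip": 0.4}, {"linear": [0, 0, 20], "turn": [0, 0, 0], "grip": 0.4}, {"linear": [0, 0, 15], "turn": [0, 0, 0], "grip": 0.4}, {"linear": [0, 0, 10], "turn": [0, 0, 0], "grip": 0.4}, {"linear": [0, 0, 3], "turn": [0, 0, 0], "grip": 0.4}, {"linear": [0, 0, 2], "turn": [0, 0, 0], "grip": 0.4}, {"linear": [0, 0, 2], "turn": [0, 0, 0], "grip": 0.4}, {"linear": [0, 0, 0], "turn": [0, 0, 0], "grip": 0.4}]}}

```text
t: 19.35
tcp_pos: [0.4427, 0.3587, 0.1506]
tcp_rot: [0.0, -0.427, 0.904, 0.0]
wrist_force: [-0.3, -0.1, -0.5]
opening: 0.0555
grip_force: 40.0
```

```bash
python3 st.py
```

```text
t 19.35 pos [0.4427 0.3587 0.1506] yaw_y 140.57 F [-0.33 -0.12 -0.51] M [ 0.062  0.078 -0.002] op 0.0555 g 40.0 q6 -1.813
```

>>> {"fn": "servo_tool", "kwargs": {"motion": [{"linear": [0, 0, 1.5], "turn": [0, 0, 0], "grip": 0.4}, {"linear": [0, 0, 1.5], "turn": [0, 0, 0], "grip": 0.4}, {"linear": [0, 0, 1], "turn": [0, 0, 0], "grip": 0.4}, {"linear": [0, 0, 0], "turn": [0, 0, 0], "grip": 0.4}]}}

```text
t: 19.85
tcp_pos: [0.4426, 0.3586, 0.1464]
tcp_rot: [-0.0, -0.427, 0.904, 0.0]
wrist_force: [0.5, 0.3, -0.6]
opening: 0.0555
grip_force: 40.0
```

```bash
python3 st.py
```

```text
t 19.85 pos [0.4426 0.3586 0.1464] yaw_y 140.57 F [ 0.46  0.33 -0.64] M [0.092 0.058 0.024] op 0.0555 g 40.0 q6 -1.813
```

>>> {"fn": "servo_tool", "kwargs": {"motion": [{"linear": [0, 0, 1], "turn": [0, 0, 0], "grip": 0.4}, {"linear": [0, 0, 1], "turn": [0, 0, 0], "grip": 0.4}, {"linear": [0, 0, 1], "turn": [0, 0, 0], "grip": 0.4}, {"linear": [0, 0, 1], "turn": [0, 0, 0], "grip": 0.4}, {"linear": [0, 0, 1], "turn": [0, 0, 0], "grip": 0.4}, {"linear": [0, 0, 1], "turn": [0, 0, 0], "grip": 0.4}, {"linear": [0, 0, 1], "turn": [0, 0, 0], "grip": 0.4}, {"linear": [0, 0, 0], "turn": [0, 0, 0], "grip": 0.4}]}}

```text
t: 20.85
tcp_pos: [0.4428, 0.3586, 0.1394]
tcp_rot: [0.0, -0.427, 0.904, -0.0]
wrist_force: [3.8, -1.8, 1.6]
opening: 0.0557
grip_force: 40.0
```

```bash
python3 st.py
```

```text
t 20.85 pos [0.4428 0.3586 0.1394] yaw_y 140.57 F [ 3.75 -1.79  1.58] M [-0.321 -0.741 -0.002] op 0.0557 g 40.0 q6 -1.813
```

>>> {"fn": "servo_tool", "kwargs": {"motion": [{"linear": [0, -0.2, 0.7], "turn": [0, 0, 0], "grip": 0.4}, {"linear": [0, 0, 0.7], "turn": [0, 0, 0], "grip": 0.4}, {"linear": [0, 0, 0], "turn": [0, 0, 0], "grip": 0.4}]}}

```text
t: 21.22
tcp_pos: [0.4428, 0.3585, 0.1379]
tcp_rot: [0.0, -0.427, 0.904, -0.0]
wrist_force: [3.3, -0.8, 1.7]
opening: 0.0555
grip_force: 40.0
```

```bash
python3 st.py
```

```text
t 21.23 pos [0.4428 0.3585 0.1379] yaw_y 140.57 F [ 3.31 -0.8   1.67] M [-0.255 -0.635  0.009] op 0.0555 g 40.0 q6 -1.814
```

>>> {"fn": "servo_tool", "kwargs": {"motion": [{"linear": [0, 0, 0.3], "turn": [0, 0, 0], "grip": 0.4}, {"linear": [0, 0, 0.3], "turn": [0, 0, 0], "grip": 0.4}, {"linear": [0, 0, 0], "turn": [0, 0, 0], "grip": 0.4}]}}

```text
t: 21.6
tcp_pos: [0.4429, 0.3585, 0.1378]
tcp_rot: [0.0, -0.427, 0.904, -0.0]
wrist_force: [0.8, -2.9, 8.4]
opening: 0.0558
grip_force: 40.0
```

```bash
python3 st.py
```

```text
t 21.6 pos [0.4429 0.3585 0.1378] yaw_y 140.57 F [ 0.84 -2.88  8.42] M [-0.549 -0.157  0.01 ] op 0.0558 g 40.0 q6 -1.814
```

Stopped hard at nominal home height with 8.4 N; a little more push, then release and leave.

>>> {"fn": "servo_tool", "kwargs": {"motion": [{"linear": [0, 0, 0.3], "turn": [0, 0, 0], "grip": 0.4}, {"linear": [0, 0, 0], "turn": [0, 0, 0], "grip": 0.4}]}}

```text
t: 21.85
tcp_pos: [0.4429, 0.3586, 0.1378]
tcp_rot: [-0.0, -0.427, 0.904, -0.0]
wrist_force: [-1.6, -4.1, 12.6]
opening: 0.0556
grip_force: 40.0
```

```bash
python3 st.py
```

```text
t 21.85 pos [0.4429 0.3586 0.1378] yaw_y 140.57 F [-1.59 -4.15 12.63] M [-0.709  0.18   0.068] op 0.0556 g 40.0 q6 -1.814
```

>>> {"fn": "servo_tool", "kwargs": {"motion": [{"linear": [0, 0, -0.6], "turn": [0, 0, 0], "grip": 0.4}, {"linear": [0, 0, 0], "turn": [0, 0, 0], "grip": 0.8}, {"linear": [0, 0, 0], "turn": [0, 0, 0], "grip": 1}, {"linear": [0, 0, 0], "turn": [0, 0, 0], "grip": 1}, {"linear": [0, 0, 0], "turn": [0, 0, 0], "grip": 1}, {"linear": [0, 0, -10], "turn": [0, 0, 0], "grip": 1}, {"linear": [0, 0, -30], "turn": [0, 0, 0], "grip": 1}, {"linear": [0, 0, -40], "turn": [0, 0, 0], "grip": 1}, {"linear": [0, 0, -40], "turn": [0, 0, 0], "grip": 1}, {"linear": [0, 0, 0], "turn": [0, 0, 0], "grip": 1}, {"linear": [0, 0, 0], "turn": [0, 0, 0], "grip": 1}]}}

```text
t: 23.22
tcp_pos: [0.4426, 0.3583, 0.2577]
tcp_rot: [0.0, -0.427, 0.904, 0.0]
wrist_force: [0.2, 0.2, -1.1]
opening: 0.0911
grip_force: 0.0
```

```bash
python3 st.py; python3 look.py w7
python3 - <<'E'
from h import *
P=np.load('w7.npz');d=P['d'];q=pts(P,d,np.ones_like(d,bool))
m=q[(np.hypot(q[:,0]-.4425,q[:,1]-.359)<.045)&(q[:,2]>.154)&(q[:,2]<.18)]
print(len(m),np.median(m[:,2]),cv2.minEnclosingCircle((m[:,:2]*1000).astype(np.float32)))
A=np.c_[m[:,:2],np.ones(len(m))];k=m[:,2]>np.median(m[:,2])-.002;print('tilt',np.linalg.lstsq(A[k],m[k,2],rcond=None)[0][:2])
a=cv2.imread('pics/w7.png');b,_=env.read_camera('side');cv2.imwrite('pics/w7b.png',np.hstack([cv2.resize(a,(400,250)),cv2.resize(b[150:310,240:496,::-1],(400,250))]))
E
```

```text
t 23.23 pos [0.4426 0.3583 0.2577] yaw_y 140.57 F [ 0.21  0.16 -1.12] M [ 0.125  0.053 -0.007] op 0.0911 g 0.0 q6 -1.814
23.225 [0.4426 0.3583 0.2577] [ 0.6397  0.1204  1.9724  0.      1.0488 -1.8138] [ 0.207   0.1625 -1.1171]
cam in tool [ 0.0744 -0.0004 -0.1714] dir [-0.2658 -0.0023  0.964 ]
[[-0.6351 -0.7724 -0.    ]
 [-0.7724  0.6351  0.    ]
 [-0.      0.     -1.    ]]
3861 0.16123417999061357 ((443.91400146484375, 358.62615966796875), 28.110233306884766)
tilt [0.00353326 0.00156205]
```

View pics/w7b.png

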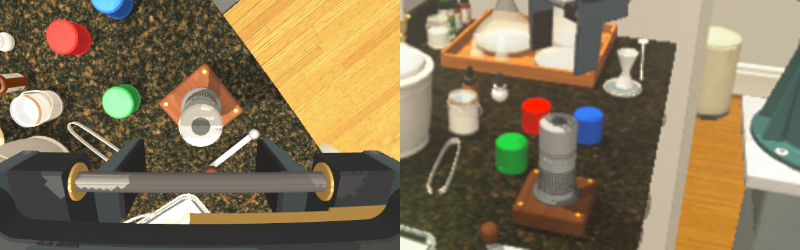

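The cup sits upright on the grinder, its top at 161.2 mm measured (about 162 mm true, given the 1 mm depth bias), so it is home. The crank and the other things look unmoved.

```bash
python3 -c "
from plant import env
print(env.finish_job())"
```

```text
the job is handed in; nothing more can be done
None
```

The job is handed in, with no verdict returned: the dial was turned to the stop, backed off four clicks and let go, and the cup was pressed home on the shoulder with about 13 N, upright and released.

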